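Snap a retaining clip onto a spindle with the fork tool

TASK

Pick up the fork tool from the bench and use it, not the fingers, to push the steel E-clip that lies on the spindle block sideways into the groove of the upright spindle until it snaps fully home, and keep pressing it home for a second with a steady push of about 15 N, never more than 25 N. Then lay the tool back flat on the bench and let go.

Things in the scene. Friction and masses are not known exactly. Their poses are not given: they have to be found in the camera images.
- fork: fork tool. Handle: wooden bar 80 mm long (x), 16 wide (y), 20 tall, origin at the middle of its underside; x runs towards the tines. From its front slides a flat steel blade 6 mm thick, underside level with the handle's, ending in two tines. Their tips stand 95 to 119 mm ahead of the origin: the blade is clamped anywhere in that range, its setting is not reported, and it does not slip in use.
- fork_mid (a point): point on the fork tool's handle 10 mm ahead (+x) of fork's origin, on the underside: near the balance point, good to grip across the 16 mm width. Mass about 0.12 kg. Tines: 6 mm wide and thick, 16 mm long from a crossbar 33 mm wide, centre lines 13.5 mm either side of the middle, clear gap 21 mm. Lies flat on the bench. A blade rubbing on the block takes push from the clip.
- clip: loose E-shaped steel spring clip, 6 mm thick, 44 long, 48 wide, flat on the block's top, mouth roughly towards the spindle. Origin: on its underside, on the axis of the shaft it will hold, so it meets groove when home; x points out of the mouth (the way to push it), z up. Middle prong ends at x = -10 mm; sprung jaws end in round noses, radius 3 mm, at x = 5.8, y = +-11.8 mm.
- clip_back (a point): middle of the clip's flat rear face, on its underside, 24 mm behind (-x of) the clip's origin; axes are the clip's. The face is 40 mm wide: two shoulders for the two tines. Between them a tail 16 mm wide runs back 7.5 mm and, narrowed to 9 mm, 11 mm in all; it fits between the tines with 2.5 mm play each side.
- groove (a point): point on the upright steel spindle's axis, level with the block's top face, 40 mm over the bench, at the groove's bottom. Groove: 20 mm diameter, 8.7 mm high, directly on the top face; above it a head 25 mm in diameter up to 31 mm over the top face, and a thinner stub to 37 mm. Axes are the block's: x is the way the clip is pushed in, z up.
- block: aluminium spindle block, fixed; foot 122 (x) by 96 by 10 mm, upper part 118 by 70 mm, upright end faces at x = +-59, flat top 40 mm over the bench. Origin: middle of underside; spindle at x = +31 mm, clip on the -x side. Pushing in: jaws resist from 11 mm before home, up to 8 to 15 N, then let go about 5 mm before home; beyond home the push rises steeply. Over 25 N overloads it.
Things that resemble listed ones, but are neither listed nor needed, are in the scene too. There is more than one size of the clip; the job needs the largest.

How it is judged:
On the way, in this order (a step that is already met when the one before it is completed fails the run):
1. the fork tool is lifted clear of the bench (height (world z) of fork above 0.03 m), for 0.2 s.
2. the fork tool pushes the clip with at least 1.5 N while the clip is in the groove within 12 mm of home (contact force between fork and clip above 1.5 N and horizontal distance between clip and groove below 0.012 m and height (world z) of fork above 0.03 m), for 0.05 s.
3. the clip, fully home in the groove, is pressed by the fork tool with at least 10 N for 0.4 s (contact force between fork and clip above 10 N and horizontal distance between clip and groove below 0.002 m and z of clip in the frame of groove below 0.003 m), for 0.4 s.
At the end, for the whole second after the job is handed in: The clip is home in the groove: its origin within 2 mm (horizontally) of the spindle's axis and lying flat within 3 mm of the top face; the fork tool lies flat and at rest on the bench, released (horizontal distance between clip and groove below 0.002 m and z of clip in the frame of groove below 0.003 m and angle between each of clip, fork's own z axis and vertical below 0.1 rad and linear speed of each of clip, fork below 0.02 m/s and height (world z) of fork between -0.01 and 0.006 m); the robot touches nothing.
It fails at once if the fork tool presses on the clip with more than 25 N (contact force between fork and clip above 25 N).
It fails at once if the fork tool presses on the spindle block with more than 25 N (contact force between fork and block above 25 N).
It fails at once if the fingers push the clip (contact force between the fingers and clip above 1 N).
It also fails if it takes over 72 s, if anything falls off the work surface, if the arm or the gripper's body presses on something with over 40 N, if the wrist force passes 120 N, or if a joint passes its speed limit or range.

ROBOT

A 7-joint arm with a two-finger parallel gripper is mounted at the origin on a cart in front of the work surface, level with it; the furniture and walls round the work are solid. World frame = base frame: x ahead of the robot, y to its left, z up, the work surface at z = 0. Lengths are in m, angles in rad, forces in N, time in s.
With the tool pointing down it reaches from about 0.35 to 0.9 m from the base axis. Payload 8.1 kg.
Tool frame: the origin (TCP) lies at the very end of the fingers, on their centre line; the grasp point (between the pads) lies 19 mm behind it (arm.tcp_to_grasp is the z of the grasp point in the tool frame, in m); z points along the fingers, y is the line along which they close (so a half turn about z gives the same grasp; the last joint's range is limited). The gripper opens to 92 mm and grips with 3 to 60 N. Pads are 19 mm wide; open, the fingers measure 130 mm over their backs; the gripper's body (75 mm by 190 mm) begins 47 mm behind the grasp point.
Start: joints at [-1.209, 0.434, 0.025, 1.573, -0.012, 1.134, -0.075], TCP at [0.28, 0.559, 0.227] pointing down, gripper open.
Joint ranges: [-2.62, 2.62], [-0.44, 2.09], [-1.27, 1.32], [0.08, 2.57], [-1.32, 4.46], [0.12, 2], [-2.74, 2.74]. Speed limits (rad/s): [2.22, 2.22, 3.01, 3.01, 3.14, 3.14, 3.14].

INTERFACE

Orientations are given as a rotation vector (axis times angle).
In Python, from cell import readout, vision, sign_off, arm gives the robot as it stands. The module is installed in compiled form; this text tells all that it offers.
- The arm moves only by the shell command python3 -m creep 'ROWS' [FORCE]. ROWS is JSON, a list of rows, each a list of 5 numbers: the shift along the tool's x, y, z in units of 4 cm (1.0 is 4 cm), then the turn about the tool's z in units of 4 degrees (1.0 is 4 degrees), then the opening, from 0 (shut) to 1 (fully open). A call has 1 to 12 rows; each row shifts and turns the commanded pose from where the row before left it, along the tool's axes as they then stand; what a row does not reach is not made up. A row lasts 1/8 s, in which the tool goes at most 62.5 mm and 10.7 degrees, less where a joint would pass 70% of its speed; a pose out of reach is approached as far as the arm can. A call with a number of a shift or a turn outside -1 to 1 is refused whole. A call with a gripper value outside its range is refused whole. The fingers move at their own pace and stop on an object; FORCE is the grip in N (left out, the last holds). Time passes only in rows, so rows that do not move let the fingers close. It gives the time, the measured TCP pose, the force, the opening and the grip force at its end, in the units of the state.
- readout.observe(): the state, without advancing time (a new reading comes with each control period).
- vision.get_image(name): name is "scene" or "side" or "wrist"; returns a dict with "pixels" (400x640x3 uint8, blue, green, red), "z_map" (400x640 float32, m along the optical axis (not along the pixel's ray), 0 where there is no reading), "camera_matrix" (3x3 intrinsics, pixels), "position" and "rotation" of the camera in the world. Camera axes: x right, y up, looking along -z (the intrinsics and any distortion apply to the point x, -y, -z); pixel columns grow to the right and rows downward; lengths in m; the calibration is good to about 2 mm. A picture is of the moment at which its call begins.
- sign_off(): hands the job in; it is judged then, once.
The state is a dict: "clock": time; "joints": joint angles; "dq": joint speeds; "joint_efforts": joint torques, N m; "position": TCP position; "ee_rot": TCP orientation; "force": force on the tool from outside, world axes, zero at the start; "ft_torque": the same for the moment, N m; "width": opening from 0.0 (shut) to 1.0 (fully open); "gripper_force": force on a finger pad.
Only numpy, scipy, OpenCV 4.12 (cv2) and the standard library are available. Lean on these libraries where they do the work, as an engineer would, in place of code of your own. Each camera call takes 0.05 s, during which the arm holds its last target. There are 200 camera calls.

## Working session

There is one attempt and no reset: what is moved stays moved. The work goes in short steps, Python scripts to look and compute and a shell command to move; the robot and the scene stay as the last step left them, time stands still between calls to the robot, and variables do not carry over. Pictures are saved under pics/ and viewed, at most 14 in all, crops included, and the job is handed in when it is done.

```bash
mkdir -p pics; cat > h.py <<'E'
import numpy as np, cv2, pickle
from cell import readout, vision, arm
def grab(n,tag):
    d=vision.get_image(n); cv2.imwrite(f'pics/{tag}.png',d['pixels']); pickle.dump(d,open(f'{tag}.pkl','wb')); return d
def load(tag): return pickle.load(open(f'{tag}.pkl','rb'))
def ray(d,u,v):
    K=np.array(d['camera_matrix']); R=np.array(d['rotation'])
    if R.ndim==1 or R.shape!=(3,3): R=cv2.Rodrigues(R.reshape(3,1))[0]
    c=np.linalg.inv(K)@np.array([u,v,1.]); return np.array(d['position']),R@np.array([c[0],-c[1],-c[2]])
def onz(d,u,v,z):
    p,r=ray(d,u,v); return p+r*(z-p[2])/r[2]
def pt(d,u,v):
    p,r=ray(d,u,v); return p+r*d['z_map'][int(v),int(u)]
def xyz(d):
    K=np.array(d['camera_matrix']); R=np.array(d['rotation'])
    if R.shape!=(3,3): R=cv2.Rodrigues(R.reshape(3,1))[0]
    v,u=np.mgrid[:400,:640]; z=d['z_map']
    c=np.stack([(u-K[0,2])/K[0,0]*z,-(v-K[1,2])/K[1,1]*z,-z],-1)
    return c@R.T+np.array(d['position'])
E
python3 - <<'E'
from h import *
for n in ['scene','side','wrist']:
    d=grab(n,n+'0'); print(n,d['position'],np.array(d['rotation']).round(3).tolist(),np.array(d['camera_matrix']).tolist(),[k for k in d])
s=readout.observe(); print(s, arm.tcp_to_grasp)
E
```

```text
scene [-0.09927318 -0.51271942  0.86494755] [0.765, -0.371, -0.879] [[504.1328405128452, 0.0, 318.80398754128447], [0.0, 504.1328405128452, 202.18224902355635], [0.0, 0.0, 1.0]] ['pixels', 'z_map', 'camera_matrix', 'position', 'rotation']
side [0.56907517 0.75528191 0.55705096] [0.014, -1.452, -2.744] [[439.00799663950477, 0.0, 323.1336021070149], [0.0, 439.00799663950477, 204.95898346906466], [0.0, 0.0, 1.0]] ['pixels', 'z_map', 'camera_matrix', 'position', 'rotation']
wrist [0.22118971 0.5877447  0.3834691 ] [-0.223, -0.134, 1.1] [[275.307427077316, 0.0, 322.79145790155064], [0.0, 275.307427077316, 199.49729074355483], [0.0, 0.0, 1.0]] ['pixels', 'z_map', 'camera_matrix', 'position', 'rotation']
{'clock': 0.15, 'joints': array([-1.20857401,  0.43505741,  0.02497315,  1.5738861 , -0.01157562,
        1.13399798, -0.07507862]), 'dq': array([-0.00091465, -0.00213026, -0.00022184, -0.00293391, -0.00151619,
        0.00014265, -0.0017951 ]), 'joint_efforts': array([ 1.28052790e-03, -6.68265367e+01,  9.85365584e-01, -3.14695072e+01,
       -6.06087875e-02,  3.94495216e-02,  7.44067029e-05]), 'position': array([0.28003979, 0.55831628, 0.22612945]), 'ee_rot': array([-7.23606790e-01, -3.05697014e+00,  1.87755153e-03]), 'force': array([-0.54958507, -0.33858284, -1.15639119]), 'ft_torque': array([-0.02007925,  0.00711165,  0.0074147 ]), 'gripper_force': 0.0, 'width': 0.9993808862839454} -0.0188
```

View pics/scene0.png

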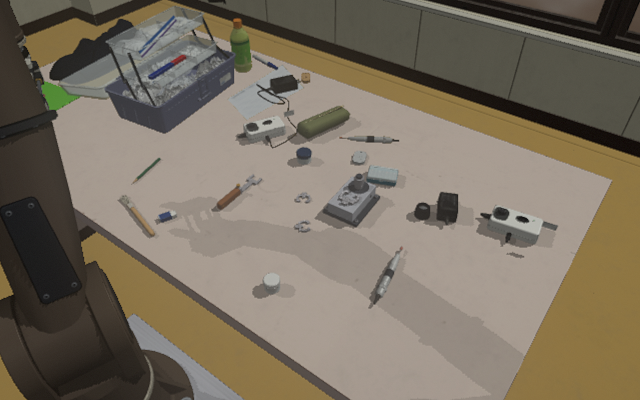

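View pics/side0.png

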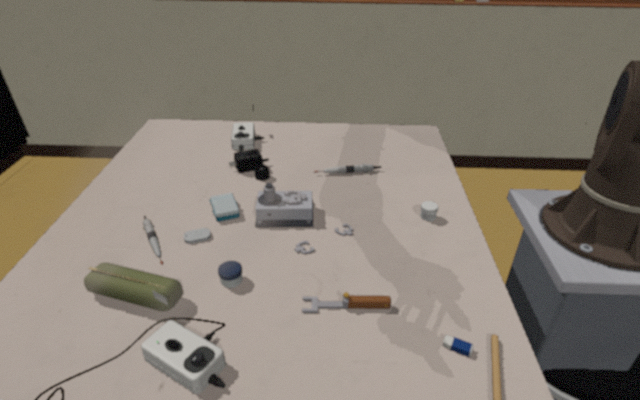

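The scene picture shows the fork at (238,192), handle brown and tines towards (258,180), and the block with spindle and clip at (352,198). The side picture shows the fork handle at (370,301), tines at (307,304), the spindle at (269,195) and the clip at (296,199).

```bash
python3 - <<'E'
from h import *
for tag,(u,v),hb in [('scene0',(352,198),(205,170,270,215)),('side0',(285,208),(295,285,400,320))]:
    d=load(tag); P=xyz(d); print(tag)
    c=pt(d,u,v); print('pt block',c.round(4))
    near=(np.hypot(P[...,0]-c[0],P[...,1]-c[1])<0.11)&(d['z_map']>0)
    t=near&(abs(P[...,2]-0.04)<0.003)
    print('top n',t.sum(),'z med',np.median(P[t][:,2]))
    r=cv2.minAreaRect((P[t][:,:2]*1000).astype(np.float32)); print('top rect mm',r)
    s=near&(P[...,2]>0.055); q=P[s]; 
    print('spindle',s.sum(),q.min(0).round(4),q.max(0).round(4),np.median(q,0).round(4))
    stub=q[q[:,2]>q[:,2].max()-0.004]; print('stub',stub.mean(0).round(4),stub[:,2].max())
    x0,y0,x1,y1=hb; 
    hsv=cv2.cvtColor(d['pixels'],cv2.COLOR_BGR2HSV); m=np.zeros((400,640),bool); m[y0:y1,x0:x1]=1
    h=m&(hsv[...,1]>110)&(hsv[...,2]<190)
    q=P[h&(P[...,2]>0.014)]; print('handle',len(q),cv2.minAreaRect((q[:,:2]*1000).astype(np.float32)),'z',np.median(q[:,2]))
    f=m&(P[...,2]>0.0035); q=P[f]; print('fork all',len(q),cv2.minAreaRect((q[:,:2]*1000).astype(np.float32)))
    bl=m&(P[...,2]>0.0035)&(P[...,2]<0.009)&(hsv[...,1]<60); print('blade',bl.sum(),np.median(P[bl],0))
    for n,b in [('blk',(u-40,v-45,u+40,v+35)),('fork',hb)]:
        im=d['pixels'][b[1]:b[3],b[0]:b[2]]; cv2.imwrite(f'pics/{tag}_{n}.png',cv2.resize(im,None,fx=5,fy=5,interpolation=cv2.INTER_CUBIC))
a=cv2.imread('pics/scene0_blk.png');b=cv2.imread('pics/side0_blk.png')
cv2.imwrite('pics/blk.png',np.hstack([a,b]))
E
```

```text
scene0
pt block [ 0.6665 -0.0293  0.0376]
top n 672 z med 0.04035564791181806
top rect mm ((674.9255981445312, -21.622222900390625), (121.7228775024414, 72.18254089355469), 4.71273136138916)
spindle 102 [ 0.6897 -0.0332  0.0552] [ 0.7164 -0.0081  0.0806] [ 0.7008 -0.0237  0.0699]
stub [ 0.7049 -0.0214  0.0782] 0.08055088360094464
handle 93 ((511.9580993652344, 235.9999237060547), (13.57658576965332, 76.51470184326172), 89.6261215209961) z 0.020130974956386605
fork all 492 ((233.33468627929688, -78.5252685546875), (1087.0347900390625, 160.27828979492188), 46.125587463378906)
blade 217 [0.57629078 0.24064173 0.00480282]
side0
pt block [0.6706 0.0107 0.0394]
top n 796 z med 0.040492728348093476
top rect mm ((675.451904296875, -22.303314208984375), (117.81114196777344, 72.77859497070312), 3.671367645263672)
spindle 138 [ 0.6942 -0.0286  0.055 ] [ 0.7171 -0.0075  0.0787] [ 0.705  -0.0137  0.0692]
stub [ 0.7058 -0.02    0.0771] 0.07867377291749117
handle 309 ((557.091064453125, 487.457275390625), (531.0142211914062, 74.28758239746094), 79.47407531738281) z 0.019533593971985175
fork all 966 ((521.578857421875, 472.80548095703125), (148.68624877929688, 553.2518920898438), 5.498196601867676)
blade 325 [0.59252482 0.24060141 0.00619452]
```

View pics/blk.png

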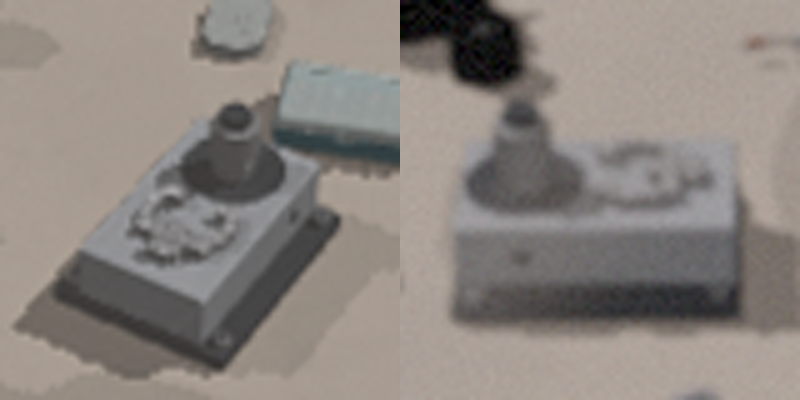

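The crops show the spindle at (235,145) of the left crop, head and stub at x≈705, y≈-20 mm, and the clip in front of it with its mouth to the spindle. The block yaw is about 4°. I'm going above the fork to look from the wrist.

```bash
python3 -m creep '[[0,0,0,-0.95,1],[0,0,0,-0.95,1],[0,0,0,-0.95,1],[0,0,0,-0.95,1],[0,0,0,-0.95,1],[0,0,0,-0.95,1],[0,0,0,-0.95,1],[-0.7,-1,0,0,1],[-0.7,-1,0,0,1],[-0.7,-1,0,0,1],[-0.7,-1,0,0,1],[-0.7,-1,0,0,1]]' 40
python3 -m creep '[[-0.7,-1,0,0,1],[-0.7,-1,0,0,1],[-0.7,-1,0,0,1],[-0.5,0,0,0,1],[0,0,0,0,1],[0,0,0,0,1]]'
python3 - <<'E'
from h import *
d=grab('wrist','w1'); print(readout.observe()['position'],readout.observe()['ee_rot'],readout.observe()['force'])
E
```

```text
clock: 1.65
position: [0.4207, 0.3571, 0.2266]
ee_rot: [-0.001, -3.141, 0.0]
force: [0.9, 0.2, -0.4]
width: 0.999
gripper_force: 0.0
clock: 2.4
position: [0.523, 0.2392, 0.2264]
ee_rot: [0.001, -3.141, -0.0]
force: [0.7, -0.2, 0.8]
width: 0.998
gripper_force: 0.0
[0.52289616 0.23928641 0.22649714] [ 1.44017639e-03 -3.14068138e+00 -6.60133643e-05] [-0.38760152 -0.33245751  0.19230345]
```

View pics/w1.png

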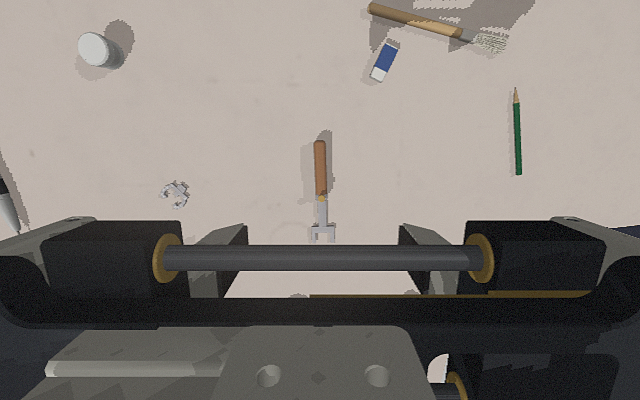

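The wrist picture shows the fork nearly aligned under the gripper: handle from (320,140) to (321,197), blade to the tines at (322,243), partly hidden below by the gripper bar.

```bash
python3 - <<'E'
from h import *
d=load('w1'); P=xyz(d); hsv=cv2.cvtColor(d['pixels'],cv2.COLOR_BGR2HSV)
m=np.zeros((400,640),bool); m[130:247,300:345]=1
def rect(uv,z):
    q=np.array([onz(d,u,v,z)[:2] for u,v in uv])*1000
    return cv2.minAreaRect(q.astype(np.float32)),q.min(0).round(1),q.max(0).round(1)
h=m&(hsv[...,1]>110)&(P[...,2]>0.013); v,u=np.nonzero(h); v2=v
print('handle',len(u),rect(list(zip(u,v)),.02)); print('z',np.percentile(P[h][:,2],[5,50,95]))
b=m&(P[...,2]>0.003)&(P[...,2]<0.012)&(hsv[...,1]<70); vv,uu=np.nonzero(b)
print('blade',len(uu),rect(list(zip(uu,vv)),.006), np.percentile(P[b][:,2],[5,50,95]))
# axis line fit on handle rows: mid per row
for r in range(v.min(),v.max()+1,8):
    c=u[v==r]; print(r,c.min(),c.max(),(onz(d,(c.min()+c.max())/2,r,.02)*1000).round(1))
for r in range(200,247,4):
    c=uu[vv==r]
    if len(c): print('b',r,c.min(),c.max(),(onz(d,(c.min()+c.max())/2,r,.006)*1000).round(1))
for t in ['scene0','side0']:
    d=load(t); P=xyz(d); k=(P[...,2]>0.0035)&(P[...,2]<0.03)&(abs(P[...,1]-.237)<.03)&(P[...,0]>.45)&(P[...,0]<.68)
    q=P[k]; print(t,len(q),cv2.minAreaRect((q[:,:2]*1000).astype(np.float32)),q[:,:2].min(0),q[:,:2].max(0))
E
```

```text
handle 550 (((510.3241882324219, 235.22312927246094), (80.3585433959961, 13.804763793945312), 2.170234441757202), array([470.3, 227.1]), array([550.4, 243. ]))
z [0.01751774 0.01923587 0.02740825]
blade 443 (((542.9415893554688, 236.93214416503906), (147.00611877441406, 32.0446662902832), 0.5439611077308655), array([469.5, 221.4]), array([616.3, 253.7])) [0.0040893  0.00541244 0.0066555 ]
141 316 323 [470.3 234.3  20. ]
149 315 324 [480.5 234.3  20. ]
157 315 324 [490.9 234.3  20. ]
165 315 325 [501.4 234.9  20. ]
173 316 325 [512.  235.5  20. ]
181 316 325 [522.8 235.5  20. ]
189 316 325 [533.7 235.5  20. ]
197 319 324 [544.8 236.9  20. ]
b 200 324 325 [552.6 241.    6. ]
b 204 318 325 [558.4 236.8   6. ]
b 208 318 325 [564.3 236.8   6. ]
b 212 318 325 [570.3 236.8   6. ]
b 216 318 325 [576.3 236.8   6. ]
b 220 318 325 [582.3 236.7   6. ]
b 224 318 326 [588.4 237.5   6. ]
b 228 311 333 [594.5 237.5   6. ]
b 232 312 333 [600.7 238.2   6. ]
b 236 312 333 [606.9 238.2   6. ]
b 240 312 333 [613.2 238.2   6. ]
scene0 408 ((567.5125122070312, 237.9156494140625), (56.94660568237305, 218.32608032226562), 89.68887329101562) [0.45845256 0.20887915] [0.67666244 0.26593858]
side0 949 ((544.0994262695312, 244.8195343017578), (39.825958251953125, 148.6597137451172), 88.46636199951172) [0.46954585 0.22329036] [0.61788768 0.26568553]
```

```bash
python3 -m creep '[[0.06,-0.09,0.9,-0.4,1],[0,0,0.9,0,1],[0,0,0.9,0,1],[0,0,0.9,0,1],[0,0,0.9,0,1],[0,0,0.6,0,1],[0,0,0.4,0,1],[0,0,0.08,0,1],[0,0,0,0,1],[0,0,0,0,1]]'

```

```text
clock: 3.7
position: [0.5222, 0.2353, 0.0045]
ee_rot: [-0.043, 3.14, 0.001]
force: [-0.0, 0.6, -0.5]
width: 1.004
gripper_force: 0.0
```

```bash
python3 -m creep '[[0.03,0,0.05,0,1],[0,0,0,0,0],[0,0,0,0,0],[0,0,0,0,0],[0,0,0,0,0],[0,0,0,0,0],[0,0,0,0,0],[0,0,0,0,0]]' 50

```

```text
clock: 4.7
position: [0.5204, 0.2349, 0.0015]
ee_rot: [0.043, -3.141, -0.0]
force: [-0.6, -0.4, -0.2]
width: 0.287
gripper_force: 0.0
```

```bash
python3 -m creep '[[0,0,0,0,0],[0,0,0,0,0],[0,0,0,0,0],[0,0,0,0,0]]' 50

```

```text
clock: 5.2
position: [0.5204, 0.235, 0.0015]
ee_rot: [-0.043, 3.141, 0.0]
force: [0.3, 0.4, -0.4]
width: 0.17
gripper_force: 50.0
```

```bash
python3 -m creep '[[0,0,-0.3,0,0],[0,0,-0.6,0,0],[0,0,-0.8,0,0],[0,0,-0.8,0,0],[0,-0.75,0,-0.65,0],[0,-1,0,0,0],[0,-1,0,0,0],[0,-1,0,0,0],[0,-1,0,0,0],[0,-1,0,0,0],[0,-0.7,0,0,0],[0,-0.3,0,0,0]]'
python3 -m creep '[[0,0,0,0,0],[0,0,0,0,0]]'
python3 - <<'E'
from h import *
for n in ['wrist','scene','side']: grab(n,n+'2')
print(readout.observe()['position'],readout.observe()['ee_rot'],readout.observe()['force'])
a=load('wrist2')['pixels']; b=load('scene2')['pixels'][130:260,270:430]; b=cv2.resize(b,(492,400),interpolation=cv2.INTER_CUBIC)
c=load('side2')['pixels'][150:290,210:370]
c=cv2.resize(c,(457,400),interpolation=cv2.INTER_CUBIC)
a2=cv2.resize(a,(340,212))
top=np.hstack([b[:, :400],c[:,:400]]); cv2.imwrite('pics/m2.png',top)
E
```

```text
clock: 6.7
position: [0.5386, -0.0364, 0.1022]
ee_rot: [-0.11, 3.139, -0.001]
force: [0.2, 0.6, -0.7]
width: 0.169
gripper_force: 50.0
clock: 6.95
position: [0.5386, -0.0327, 0.1017]
ee_rot: [-0.117, 3.139, 0.001]
force: [0.2, 0.4, -1.0]
width: 0.166
gripper_force: 50.0
[ 0.53859064 -0.03305566  0.10151989] [ 1.17231497e-01 -3.13928806e+00 -7.75231633e-04] [ 0.93466728 -0.072077   -1.0387656 ]
```

View pics/wrist2.png

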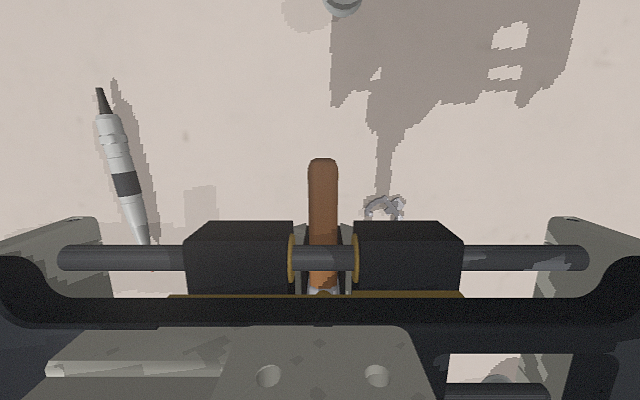

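View pics/m2.png

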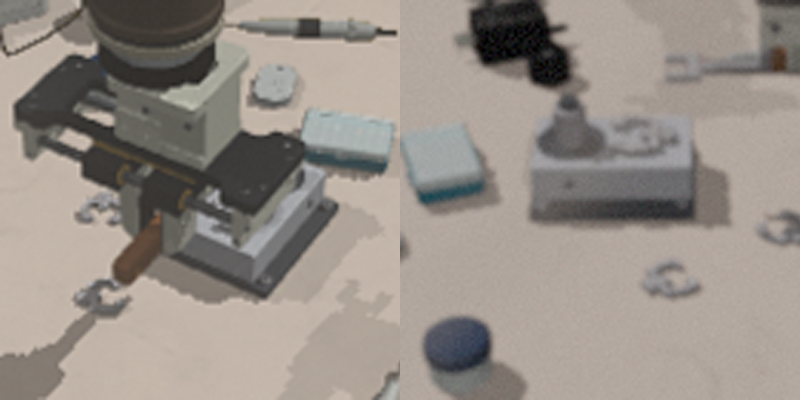

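The wrist picture, looking backwards, shows only the handle at (323,220). The side crop shows the clip (640,135) on the block and the tines (685,68) above it. In this grasp the wrist camera can't see the tines, so I'll set the fork down where it was and regrip it turned by 180° so that the camera looks forward.

```bash
python3 - <<'E'
from h import *
print(readout.observe()['joints'])
E
python3 -m creep '[[0.5,0.7,0,0,0],[0,1,0,0,0],[0,1,0,0,0],[0,1,0,0,0],[0,1,0,0,0],[0,1,0,0,0],[0,0.7,0.4,0,0],[0,0.3,0.8,0,0],[0,0,0.7,0,0],[0,0,0.4,0,0],[0,0,0.12,0,0],[0,0,0,0,0]]'
python3 -m creep '[[0,0,0,0,0]]'
```

```text
[-0.07244132  0.43843576  0.04695003  1.92816944 -0.02916048  0.7757437
  1.63634496]
clock: 8.6
position: [0.4995, 0.2314, 0.0051]
ee_rot: [-0.114, 3.139, 0.0]
force: [0.4, -0.2, -1.2]
width: 0.17
gripper_force: 50.0
clock: 8.72
position: [0.4999, 0.2316, 0.0056]
ee_rot: [-0.114, 3.138, 0.001]
force: [1.1, 0.2, -0.9]
width: 0.167
gripper_force: 50.0
```

```bash
python3 -m creep '[[0,0,0.1,0,0],[0,0,0,0,0],[0,0,0,0,0.6],[0,0,0,0,0.6],[0,0,0,0,0.6],[0,0,0,0,0.6],[0,0,-0.6,0,0.6],[0,0,-0.6,1,0.6],[0,0,0,1,0.6],[0,0,0,1,0.6],[0,0,0,1,0.6],[0,0,0,1,0.6]]'
python3 -m creep '[[0,0,0,1,0.6],[0,0,0,1,0.6],[0,0,0,1,0.6],[0,0,0,1,0.6],[0,0,0,1,0.6],[0,0,0,1,0.6],[0,0,0,1,0.6],[0,0,0,1,0.6],[0,0,0,1,0.6],[0,0,0,1,0.6],[0,0,0,1,0.6],[0,0,0,1,0.6]]'
python3 -m creep '[[0,0,0,1,0.6],[0,0,0,1,0.6],[0,0,0,1,0.6],[0,0,0,1,0.6],[0,0,0,1,0.6],[0,0,0,1,0.6],[0,0,0,1,0.6],[0,0,0,1,0.6],[0,0,0,1,0.6],[0,0,0,1,0.6],[0,0,0,1,0.6],[0,0,0,1,0.6]]'
python3 -m creep '[[0,0,0,1,0.6],[0,0,0,1,0.6],[0,0,0,1,0.6],[0,0,0,1,0.6],[0,0,0,1,0.6],[0,0,0,1,0.6],[0,0,0,1,0.6],[0,0,0,1,0.6],[0,0,0,1,0.6],[0,0,0,1,0.6],[0,0,0,1,0.6],[0,0,0,1,0.6]]'
python3 -m creep '[[0,0,0,1,0.6],[0,0,0,1,0.6],[0,0,0,1,0.6],[0,0,0,1,0.6],[0,0,0,0,0.6]]'
python3 - <<'E'
from h import *
s=readout.observe(); print(s['position'],s['ee_rot'],s['joints'])
d=grab('wrist','w3')
E
```

```text
clock: 10.22
position: [0.4992, 0.2314, 0.0487]
ee_rot: [0.436, 3.111, 0.0]
force: [1.0, -0.4, 0.3]
width: 0.601
gripper_force: 0.0
clock: 11.72
position: [0.4991, 0.2315, 0.0487]
ee_rot: [-1.664, -2.665, 0.0]
force: [0.5, -0.6, 0.9]
width: 0.6
gripper_force: 0.0
clock: 13.22
position: [0.4991, 0.2315, 0.0487]
ee_rot: [-2.604, -1.758, 0.0]
force: [1.5, 0.2, -0.1]
width: 0.599
gripper_force: 0.0
clock: 14.72
position: [0.4991, 0.2316, 0.0486]
ee_rot: [-3.093, -0.547, 0.0]
force: [0.2, -0.2, -0.3]
width: 0.597
gripper_force: 0.0
clock: 15.35
position: [0.499, 0.2316, 0.0486]
ee_rot: [3.139, 0.115, -0.0]
force: [-0.1, 0.3, -0.3]
width: 0.599
gripper_force: 0.0
[0.49904123 0.23155715 0.04857042] [ 3.13922217e+00  1.15432951e-01 -3.58271551e-04] [-1.1240148   0.69081679  0.88738534  1.98889056 -0.73970766  0.82237015
 -1.3075274 ]
```

View pics/w3.png

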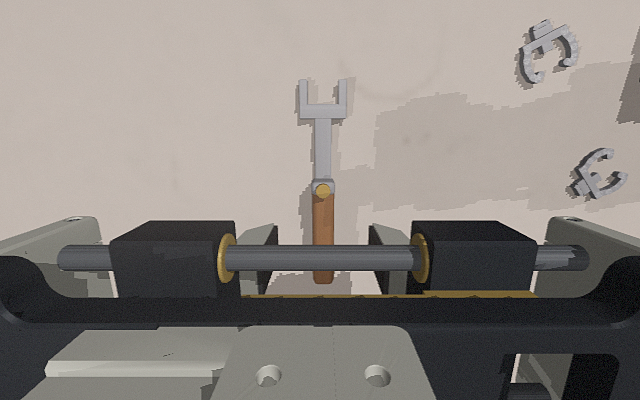

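The forward view is clear: tines at (303,80) and (343,80), crossbar at row 112, handle between the fingers at column 323. Regripping, lifting and moving to the block.

```bash
python3 -m creep '[[0,0,0.6,0,0.6],[0,0,0.6,0,0.6],[0,0,0,0,0],[0,0,0,0,0],[0,0,0,0,0],[0,0,0,0,0],[0,0,0,0,0],[0,0,0,0,0],[0,0,0,0,0],[0,0,0,0,0]]' 55
python3 -m creep '[[0,0,0,0,0],[0,0,-0.4,0,0],[0,0,-0.7,0,0],[0,0,-0.7,0,0],[0,0.75,-0.6,0,0],[0,1,0,0,0],[0,1,0,0,0],[0,1,0,0,0],[0,1,0,0,0],[0,1,0,0,0],[0,0.7,0,0,0],[0,0.2,0,0,0]]'
python3 -m creep '[[0,0,0,0,0],[0,0,0,0,0]]'
python3 - <<'E'
from h import *
s=readout.observe(); print(s['position'],s['ee_rot'],s['force'])
d=grab('wrist','w4')
E
```

```text
clock: 16.65
position: [0.4992, 0.2315, 0.0008]
ee_rot: [-3.139, -0.114, 0.0]
force: [-1.2, 1.0, 0.8]
width: 0.169
gripper_force: 55.0
clock: 18.15
position: [0.5186, -0.0361, 0.0977]
ee_rot: [3.139, 0.109, 0.002]
force: [-0.7, 0.4, -0.9]
width: 0.169
gripper_force: 55.0
clock: 18.4
position: [0.5185, -0.0324, 0.0967]
ee_rot: [-3.139, -0.117, 0.001]
force: [-0.7, 0.1, -1.8]
width: 0.174
gripper_force: 55.0
[ 0.51850207 -0.03239327  0.096678  ] [-3.13872473e+00 -1.16911724e-01  5.73560506e-04] [-0.74151876  0.08420272 -1.77327352]
```

View pics/w4.png

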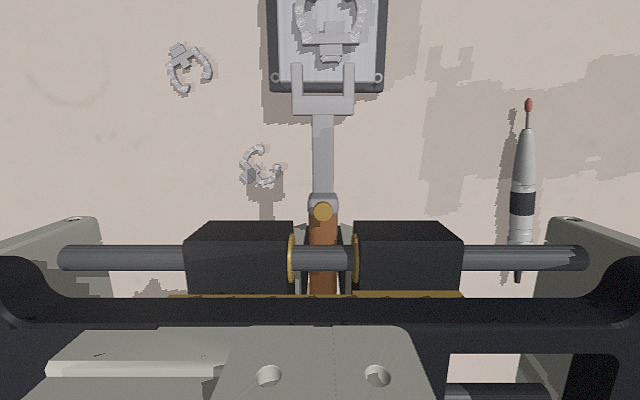

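The picture shows the tines at (296,65) and (349,65), the block's near end at row 88, the clip's tail at (330,57), its rear face near row 48, and its jaws opening upward.

```bash
cat > meas.py <<'E'
from h import *
import sys
d=load(sys.argv[1]); zt=float(sys.argv[2]); P=xyz(d); Z=P[...,2]
s=cv2.Rodrigues
blk=(Z>.034)&(Z<.044)&(abs(P[...,1]+.022)<.05)&(P[...,0]>.58)
q=P[blk][:,:2]
def edge(m,z,axis_rows):
    L=[];R=[]
    for r in axis_rows:
        c=np.nonzero(m[r])[0]
        if len(c): L.append(onz(d,c.min()-.5,r,z)[:2]); R.append(onz(d,c.max()+.5,r,z)[:2])
    return np.array(L),np.array(R)
top=(Z>.036)&(Z<.05)&(abs(P[...,1]+.022)<.05)&(P[...,0]>.58)
L,R=edge(top,.04,range(2,58,3))
for n,e in (('L',L),('R',R)):
    k=np.polyfit(e[:,0],e[:,1],1); res=e[:,1]-np.polyval(k,e[:,0]); k=np.polyfit(e[abs(res)<.002,0],e[abs(res)<.002,1],1); print('edge',n,'yaw deg',np.degrees(np.arctan(k[0])).round(2),'y at x=.65',np.polyval(k,.65).round(4))
# clip
clip=((Z>.0435)&(Z<.052)&(abs(P[...,1]+.022)<.03)&(P[...,0]>.6)).astype(np.uint8)
v,u=np.nonzero(clip); print('clip px',len(u),u.min(),u.max(),v.min(),v.max())
for r in range(v.min(),v.max()+1,2):
    c=u[v==r]
    if len(c): print(r,c.min(),c.max(),(onz(d,c.min()-.5,r,.046)[:2]*1000).round(1),(onz(d,c.max()+.5,r,.046)[:2]*1000).round(1))
f=((Z>zt-.012)&(Z<zt+.012)); f[:, :280]=0; f[:,365:]=0; f[180:]=0
v,u=np.nonzero(f); print('fork rows',v.min(),v.max())
for r in range(v.min(),min(v.max(),125),3):
    c=u[v==r]
    if len(c): print('f',r,c.min(),c.max(),(onz(d,c.min()-.5,r,zt)[:2]*1000).round(1),(onz(d,c.max()+.5,r,zt)[:2]*1000).round(1))
E
python3 meas.py w4 0.102
```

```text
edge L yaw deg 4.13 y at x=.65 0.0092
edge R yaw deg 4.07 y at x=.65 -0.0602
clip px 1850 294 365 0 62
0 296 364 [664.5  -3.7] [667.9 -49. ]
2 295 364 [663.3  -3.1] [666.7 -49.2]
4 295 365 [662.1  -3.1] [665.6 -50. ]
6 295 365 [661.   -3.2] [664.5 -50.1]
8 294 364 [659.7  -2.6] [663.3 -49.6]
10 294 365 [658.6  -2.7] [662.2 -50.3]
12 295 365 [657.5  -3.4] [661.  -50.5]
14 295 365 [656.3  -3.4] [659.8 -50.6]
16 295 364 [655.1  -3.5] [658.6 -50.1]
18 296 364 [654.   -4.2] [657.4 -50.2]
20 296 364 [652.8  -4.3] [656.3 -50.3]
22 296 364 [651.6  -4.3] [655.1 -50.5]
24 296 363 [650.4  -4.4] [653.8 -49.9]
26 297 362 [649.3  -5.1] [652.6 -49.4]
28 298 361 [648.1  -5.9] [651.4 -48.9]
30 299 360 [647.   -6.6] [650.1 -48.3]
32 300 359 [645.8  -7.3] [648.9 -47.8]
34 301 359 [644.7  -8.1] [647.7 -47.9]
36 301 359 [643.5  -8.1] [646.5 -48. ]
38 301 359 [642.2  -8.2] [645.2 -48.2]
40 302 359 [641.1  -8.9] [644.  -48.3]
42 301 359 [639.8  -8.3] [642.8 -48.4]
44 302 352 [638.6  -9.1] [641.2 -43.8]
46 319 341 [638.3 -20.7] [639.4 -36.4]
48 319 341 [637.  -20.8] [638.2 -36.5]
50 319 341 [635.8 -20.9] [6
[... 429 characters left out ...]
74 291 354 [609.4  -9.2] [611.9 -41.8]
f 77 292 354 [608.   -9.8] [610.4 -42. ]
f 80 291 353 [606.6  -9.4] [609.  -41.6]
f 83 291 353 [605.1  -9.4] [607.6 -41.8]
f 86 291 353 [603.7  -9.5] [606.1 -41.9]
f 89 291 353 [602.2  -9.6] [604.7 -42.1]
f 92 291 353 [600.8  -9.6] [603.2 -42.2]
f 95 291 353 [599.3  -9.7] [601.8 -42.4]
f 98 291 353 [597.9  -9.8] [600.3 -42.5]
f 101 291 353 [596.4  -9.8] [598.8 -42.7]
f 104 292 353 [594.9 -10.4] [597.4 -42.8]
f 107 292 353 [593.4 -10.5] [595.9 -43. ]
f 110 292 353 [591.9 -10.6] [594.4 -43.1]
f 113 292 353 [590.4 -10.6] [592.9 -43.3]
f 116 312 333 [589.7 -21.3] [590.6 -32.9]
f 119 312 333 [588.2 -21.4] [589. -33.]
f 122 312 333 [586.6 -21.5] [587.5 -33.1]
```

```bash
python3 -m creep '[[0,0.155,0.3,-0.17,0],[0,0,0.5,0,0],[0,0,0.4,0,0],[0,0,0.12,0,0],[0,0,0,0,0],[0,0,0,0,0],[0,0,0,0,0]]' 60
python3 - <<'E'
from h import *
s=readout.observe(); print(s['position'],s['ee_rot'],s['force'])
d=grab('wrist','w5')
E
sed -i 's/<.012)); f/<.012)); f/; s/zt-.012)&(Z<zt+.012)/zt-.004)\&(Z<zt+.02)/' meas.py; python3 meas.py w5 0.049
```

```text
clock: 19.32
position: [0.5193, -0.04, 0.0444]
ee_rot: [-3.139, -0.133, -0.001]
force: [0.2, -0.2, -2.1]
width: 0.17
gripper_force: 60.0
[ 0.51934992 -0.04002428  0.04437527] [-3.13861971e+00 -1.32946174e-01 -1.39296556e-03] [ 0.19883984 -0.22036002 -2.05416756]
edge L yaw deg 3.91 y at x=.65 0.009
edge R yaw deg 4.09 y at x=.65 -0.06
clip px 2791 280 360 0 100
0 280 360 [644.   -8.2] [647.4 -48. ]
2 280 360 [643.1  -8.2] [646.5 -48.1]
4 280 359 [642.2  -8.3] [645.6 -47.8]
6 280 359 [641.4  -8.3] [644.8 -47.9]
8 281 359 [640.6  -8.8] [643.9 -48. ]
10 281 359 [639.7  -8.9] [643.  -48.1]
12 281 359 [638.8  -8.9] [642.2 -48.2]
14 285 355 [638.1 -11. ] [641.1 -46.3]
16 305 335 [638.1 -21. ] [639.4 -36.4]
18 305 335 [637.2 -21. ] [638.5 -36.5]
20 305 335 [636.3 -21.1] [637.6 -36.6]
22 305 335 [635.4 -21.1] [636.7 -36.7]
24 305 335 [634.5 -21.2] [635.8 -36.7]
26 305 335 [633.6 -21.3] [635.  -36.8]
28 305 335 [632.7 -21.3] [634.1 -36.9]
30 305 335 [631.8 -21.4] [633.2 -37. ]
32 306 335 [631. -22.] [632.3 -37.1]
34 306 333 [630.1 -22. ] [631.3 -36.2]
36 308 332 [629.2 -23.1] [630.3 -35.7]
38
[... 1531 characters left out ...]
 291 354 [609.7 -15.9] [612.5 -48.7]
f 78 291 353 [608.2 -16. ] [611.  -48.3]
f 81 291 353 [606.8 -16. ] [609.6 -48.5]
f 84 291 353 [605.4 -16.1] [608.1 -48.6]
f 87 291 353 [603.9 -16.2] [606.7 -48.8]
f 90 291 353 [602.5 -16.3] [605.2 -49. ]
f 93 291 353 [601.  -16.4] [603.8 -49.1]
f 96 291 353 [599.5 -16.5] [602.3 -49.3]
f 99 291 353 [598.  -16.5] [600.8 -49.5]
f 102 291 353 [596.6 -16.6] [599.4 -49.6]
f 105 292 353 [595.1 -17.2] [597.9 -49.8]
f 108 292 353 [593.6 -17.3] [596.4 -50. ]
f 111 292 353 [592.1 -17.4] [594.9 -50.1]
f 114 292 352 [590.6 -17.5] [593.3 -49.8]
f 117 311 333 [589.9 -27.7] [590.9 -39.9]
f 120 312 333 [588.4 -28.3] [589.4 -40. ]
f 123 312 333 [586.9 -28.4] [587.9 -40.1]
```

View pics/w5.png

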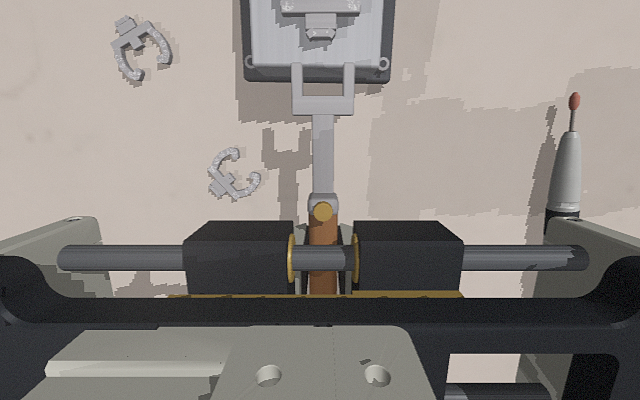

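```bash
python3 -m creep '[[0.1,-0.033,0.025,0,0],[0.1,0,0,0,0],[0.1,0,0,0,0],[0.1,0,0,0,0],[0.05,0,0,0,0],[0.04,0,0,0,0],[0.04,0,0,0,0],[0.04,0,0,0,0],[0.04,0,0,0,0],[0.05,-0.003,0,0,0],[0.05,-0.003,0,0,0],[0,0,0,0,0]]'
python3 -c "
from h import *
grab('side','s6');d=grab('wrist','w6');print(readout.observe()['force'],readout.observe()['position'])"
python3 meas.py w6 0.048 | grep -v '^f [1-9][1-9][0-9]'
```

```text
clock: 20.88
position: [0.5473, -0.0361, 0.0429]
ee_rot: [3.139, 0.133, 0.0]
force: [-0.2, -0.6, -1.5]
width: 0.167
gripper_force: 60.0
[ 0.59007396 -0.45874714 -0.49261549] [ 0.54719344 -0.03614262  0.04292681]
edge L yaw deg 3.69 y at x=.65 0.0091
edge R yaw deg 4.01 y at x=.65 -0.06
clip px 6227 275 370 0 152
0 277 368 [671.2  -3.1] [675.  -47.9]
2 277 368 [670.3  -3.1] [674.2 -48. ]
4 277 368 [669.5  -3.1] [673.3 -48.1]
6 276 369 [668.6  -2.7] [672.5 -48.7]
8 276 369 [667.7  -2.7] [671.6 -48.8]
10 276 369 [666.8  -2.8] [670.8 -48.9]
12 275 370 [665.9  -2.3] [670.  -49.5]
14 275 370 [665.1  -2.3] [669.1 -49.6]
16 275 370 [664.2  -2.4] [668.2 -49.7]
18 275 370 [663.3  -2.4] [667.4 -49.8]
20 275 370 [662.4  -2.4] [666.5 -50. ]
22 276 369 [661.6  -3. ] [665.6 -49.6]
24 276 369 [660.7  -3. ] [664.7 -49.7]
26 276 369 [659.8  -3.1] [663.8 -49.8]
28 276 369 [658.9  -3.1] [662.9 -49.9]
30 277 368 [658.1  -3.6] [662.  -49.5]
32 277 368 [657.2  -3.7] [661.1 -49.6]
34 277 368 [656.3  -3.7] [660.2 -49.7]
36 278 367 [655.4  -4.2] [659.3 -49.4]
38 279 366 [654.6  -4.8] [658.3 -49. ]
40 280 365 
[... 3064 characters left out ...]

f 60 284 361 [644.2  -8.1] [647.6 -47.4]
f 63 291 355 [643.1 -11.7] [645.9 -44.6]
f 66 290 354 [641.7 -11.3] [644.5 -44.2]
f 69 291 354 [640.3 -11.9] [643.1 -44.4]
f 72 291 354 [638.9 -11.9] [641.7 -44.5]
f 75 291 354 [637.5 -12. ] [640.3 -44.7]
f 78 291 353 [636.1 -12.1] [638.8 -44.3]
f 81 291 353 [634.7 -12.2] [637.4 -44.5]
f 84 291 353 [633.2 -12.3] [636.  -44.7]
f 87 291 353 [631.8 -12.3] [634.5 -44.8]
f 90 291 353 [630.3 -12.4] [633.1 -45. ]
f 93 291 353 [628.9 -12.5] [631.6 -45.2]
f 96 291 353 [627.4 -12.6] [630.2 -45.3]
f 99 291 353 [625.9 -12.7] [628.7 -45.5]
f 102 291 353 [624.4 -12.8] [627.2 -45.6]
f 105 292 353 [623.  -13.4] [625.8 -45.8]
f 108 292 353 [621.5 -13.4] [624.3 -46. ]
```

Contact is made and the clip moves evenly with the tines; its origin is about 1.7 mm to -y of the block's centreline, so I'm easing left while advancing.

```bash
python3 -m creep '[[0.06,-0.0035,0,0,0],[0.06,-0.0035,0,0,0],[0.06,-0.0035,0,0,0],[0.06,-0.0035,0,0,0],[0.06,-0.0035,0,0,0],[0.06,-0.0035,0,0,0],[0.06,-0.0035,0,0,0],[0.06,-0.0035,0,0,0],[0.06,-0.0035,0,0,0],[0.04,-0.0035,0,0,0],[0,0,0,0,0],[0,0,0,0,0]]'
python3 -c "
from h import *
grab('side','s7');d=grab('wrist','w7');print(readout.observe()['force'],readout.observe()['position'])"
python3 meas.py w7 0.048 | grep -v '^f' | head -42
```

```text
clock: 22.48
position: [0.5701, -0.0328, 0.0429]
ee_rot: [-3.139, -0.133, -0.0]
force: [-0.1, 0.4, -1.4]
width: 0.168
gripper_force: 60.0
[ 0.44208274 -0.20539189 -1.27613632] [ 0.5701057  -0.03278423  0.04293973]
edge L yaw deg 3.79 y at x=.65 0.0092
edge R yaw deg 3.84 y at x=.65 -0.0599
clip px 7133 275 370 0 194
0 277 367 [6.94e+02 3.00e-01] [697.8 -44.1]
2 277 368 [6.932e+02 2.000e-01] [697.  -44.7]
4 276 368 [692.3   0.7] [696.2 -44.8]
6 276 369 [6.914e+02 6.000e-01] [695.4 -45.4]
8 276 369 [6.906e+02 6.000e-01] [694.5 -45.5]
10 275 369 [689.7   1.1] [693.6 -45.6]
12 275 370 [688.8   1. ] [692.8 -46.2]
14 275 370 [687.9   1. ] [692.  -46.3]
16 275 370 [687.    0.9] [691.1 -46.4]
18 275 370 [686.2   0.9] [690.2 -46.5]
20 275 370 [685.3   0.9] [689.3 -46.6]
22 275 369 [684.4   0.8] [688.4 -46.3]
24 276 369 [6.836e+02 3.000e-01] [687.6 -46.4]
26 276 369 [6.827e+02 3.000e-01] [686.7 -46.5]
28 276 368 [6.818e+02 2.000e-01] [685.7 -46.1]
30 277 368 [ 6.809e+02 -3.000e-01] [684.9 -46.2]
32 277 368 [ 6.801e+02 -3.000e-01] [684.  -46.3]
34 277 367 [ 6.792e+02 -4.000e-01] [683.  -45.9]
36 278 367 [678.3  -0.9] [682.1 -46. ]
38 279 366 [677.4  -1.5] [681.2 -45.6]
40 280 365 [676.6  -2. ] [680.3 -45.3]
42 281 364 [675.7  -2.6] [679.3 -44.9]
44 282 363 [674.8  -3.1] [678.4 -44.5]
46 282 362 [673.9  -3.1] [677.4 -44.1]
48 283 361 [673.   -3.7] [676.5 -43.7]
50 284 361 [672.2  -4.2] [675.5 -43.8]
52 284 361 [671.2  -4.3] [674.6 -43.9]
54 284 361 [670.3  -4.3] [673.7 -44. ]
56 284 361 [669.4  -4.4] [672.8 -44.1]
58 284 361 [668.5  -4.4] [671.8 -44.2]
60 284 361 [667.5  -4.5] [670.9 -44.3]
62 285 360 [666.6  -5. ] [669.9 -43.9]
64 291 354 [665.9  -8.2] [668.7 -41. ]
66 291 354 [665.   -8.2] [667.8 -41.1]
68 291 354 [664.1  -8.3] [666.9 -41.2]
70 291 354 [663.1  -8.3] [665.9 -41.3]
72 291 354 [662.1  -8.4] [665.  -41.4]
74 291 354 [661.2  -8.4] [664.  -41.5]
76 291 354 [660.2  -8.5] [663.  -41.6]
```

The clip is now centred on the block line (origin ≈ (0.692,-0.0225), 13.6 mm from home). Pushing slowly now.

```bash
python3 -m creep '[[0.025,0,0,0,0],[0.025,0,0,0,0],[0.02,0,0,0,0],[0.02,0,0,0,0],[0,0,0,0,0]]'
python3 -m creep '[[0.02,0,0,0,0],[0.02,0,0,0,0],[0,0,0,0,0]]'
```

```text
clock: 23.2
position: [0.5735, -0.0325, 0.0429]
ee_rot: [-3.139, -0.133, 0.001]
force: [-1.4, -1.0, -0.9]
width: 0.168
gripper_force: 60.0
clock: 23.58
position: [0.5742, -0.0325, 0.0426]
ee_rot: [-3.138, -0.132, 0.003]
force: [-4.9, -1.0, 0.1]
width: 0.165
gripper_force: 60.0
```

```bash
python3 -m creep '[[0.02,0,-0.01,0,0],[0.02,0,0,0,0],[0,0,0,0,0]]'
python3 -m creep '[[0.02,0,0,0,0],[0.01,0,0,0,0],[0,0,0,0,0]]'
```

```text
clock: 23.95
position: [0.5748, -0.0324, 0.0428]
ee_rot: [-3.138, -0.132, 0.006]
force: [-7.5, -1.7, 0.7]
width: 0.165
gripper_force: 60.0
clock: 24.32
position: [0.5749, -0.0323, 0.0425]
ee_rot: [-3.138, -0.131, 0.009]
force: [-10.7, -1.4, 3.3]
width: 0.168
gripper_force: 60.0
```

```bash
python3 -m creep '[[0.01,0,-0.03,0,0],[0.01,0,0,0,0],[0,0,0,0,0]]'
python3 -m creep '[[0.02,0,-0.01,0,0],[0,0,0,0,0]]'
```

```text
clock: 24.7
position: [0.5754, -0.0322, 0.0435]
ee_rot: [-3.138, -0.131, 0.01]
force: [-10.9, -1.4, -0.8]
width: 0.167
gripper_force: 60.0
clock: 24.95
position: [0.5755, -0.0322, 0.0436]
ee_rot: [-3.138, -0.131, 0.012]
force: [-12.2, -0.9, 0.8]
width: 0.168
gripper_force: 60.0
```

```bash
python3 -m creep '[[0.02,0,-0.012,0,0],[0,0,0,0,0]]'
python3 -m creep '[[0.02,0,-0.01,0,0],[0,0,0,0,0]]'
```

```text
clock: 25.2
position: [0.5769, -0.0321, 0.0442]
ee_rot: [-3.138, -0.131, 0.01]
force: [-10.9, -0.9, -1.4]
width: 0.166
gripper_force: 60.0
clock: 25.45
position: [0.5795, -0.0319, 0.0451]
ee_rot: [-3.138, -0.132, 0.005]
force: [-5.0, 0.2, -1.4]
width: 0.174
gripper_force: 60.0
```

```bash
python3 -m creep '[[0.02,0,0.01,0,0],[0.02,0,0,0,0],[0,0,0,0,0]]'
python3 -m creep '[[0.02,0,0,0,0],[0.02,0,0,0,0],[0,0,0,0,0]]'
```

```text
clock: 25.82
position: [0.5828, -0.0317, 0.0453]
ee_rot: [3.139, 0.133, -0.0]
force: [-1.6, -0.5, -1.7]
width: 0.168
gripper_force: 60.0
clock: 26.2
position: [0.5846, -0.0315, 0.0455]
ee_rot: [-3.139, -0.133, -0.0]
force: [-2.3, -0.2, 0.9]
width: 0.17
gripper_force: 60.0
```

```bash
python3 -m creep '[[0,0,0.025,0,0],[0.01,0,0,0,0],[0,0,0,0,0]]'
python3 -c "
from h import *
d=grab('wrist','w8');print(readout.observe()['force'],readout.observe()['position'])"
python3 meas.py w8 0.048 | grep -v '^f' | sed -n '3,40p'
```

```text
clock: 26.58
position: [0.5846, -0.0315, 0.0443]
ee_rot: [-3.139, -0.133, 0.001]
force: [-3.4, -1.3, 0.8]
width: 0.168
gripper_force: 60.0
[-4.02012969 -0.26034198  1.37893499] [ 0.58462329 -0.03153067  0.04433244]
clip px 7128 276 370 0 198
0 279 367 [709.1   0.8] [712.9 -43. ]
2 278 368 [708.2   1.2] [712.1 -43.6]
4 278 368 [707.4   1.2] [711.2 -43.7]
6 278 368 [706.5   1.1] [710.3 -43.8]
8 277 369 [705.6   1.6] [709.5 -44.4]
10 277 369 [704.7   1.6] [708.7 -44.5]
12 277 369 [703.9   1.5] [707.8 -44.6]
14 276 370 [702.9   2. ] [707.  -45.2]
16 276 370 [702.1   1.9] [706.1 -45.3]
18 276 370 [701.2   1.9] [705.2 -45.4]
20 276 370 [700.3   1.9] [704.3 -45.6]
22 276 370 [699.4   1.8] [703.4 -45.7]
24 277 369 [698.5   1.3] [702.5 -45.3]
26 277 369 [697.7   1.2] [701.6 -45.4]
28 277 369 [696.8   1.2] [700.7 -45.5]
30 277 369 [695.9   1.2] [699.8 -45.6]
32 278 368 [6.95e+02 6.00e-01] [698.9 -45.2]
34 278 368 [6.941e+02 6.000e-01] [698.  -45.3]
36 278 368 [6.932e+02 5.000e-01] [697.1 -45.5]
38 279 367 [692.3  -0. ] [696.1 -45.1]
40 280 366 [ 6.914e+02 -5.000e-01] [695.2 -44.7]
42 281 365 [690.6  -1.1] [694.2 -44.3]
44 282 364 [689.7  -1.7] [693.3 -43.9]
46 283 363 [688.8  -2.2] [692.3 -43.5]
48 284 362 [687.9  -2.8] [691.4 -43.1]
50 285 361 [687.   -3.3] [690.4 -42.7]
52 285 361 [686.1  -3.4] [689.5 -42.8]
54 285 361 [685.2  -3.4] [688.5 -42.9]
56 285 361 [684.2  -3.5] [687.6 -43. ]
58 285 361 [683.3  -3.5] [686.7 -43.1]
60 285 361 [682.4  -3.6] [685.7 -43.2]
62 285 361 [681.4  -3.6] [684.8 -43.4]
64 286 359 [680.5  -4.2] [683.8 -42.4]
66 290 354 [679.7  -6.3] [682.6 -40. ]
68 290 354 [678.8  -6.3] [681.6 -40.1]
70 291 354 [677.9  -6.9] [680.7 -40.2]
72 291 354 [676.9  -7. ] [679.7 -40.3]
```

View pics/w8.png

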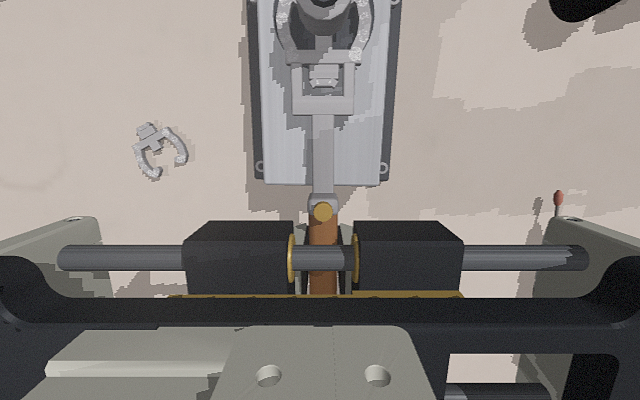

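The clip sits round the spindle with its back at row 64, on the home position (origin ≈ (0.706,-0.0215)). Now I'm pressing up to 15 N.

```bash
python3 -m creep '[[0.015,0,-0.005,0,0],[0.01,0,-0.005,0,0],[0,0,0,0,0]]'
python3 -m creep '[[0.01,0,-0.005,0,0],[0.01,0,-0.005,0,0],[0,0,0,0,0]]'
```

```text
clock: 27.0
position: [0.5848, -0.0315, 0.0445]
ee_rot: [-3.138, -0.132, 0.003]
force: [-5.9, -1.8, 0.6]
width: 0.17
gripper_force: 60.0
clock: 27.38
position: [0.5849, -0.0315, 0.0447]
ee_rot: [-3.138, -0.132, 0.005]
force: [-6.7, -0.9, 0.2]
width: 0.17
gripper_force: 60.0
```

```bash
python3 -m creep '[[0.02,0,-0.005,0,0],[0.02,0,-0.005,0,0],[0,0,0,0,0]]'
python3 -m creep '[[0.02,0,-0.006,0,0],[0.015,0,-0.006,0,0],[0,0,0,0,0]]'
```

```text
clock: 27.75
position: [0.5851, -0.0314, 0.0447]
ee_rot: [-3.138, -0.132, 0.009]
force: [-11.3, -0.5, 1.9]
width: 0.169
gripper_force: 60.0
clock: 28.12
position: [0.5852, -0.0314, 0.0448]
ee_rot: [-3.138, -0.131, 0.012]
force: [-14.5, -1.5, 2.2]
width: 0.167
gripper_force: 60.0
```

```bash
python3 -m creep '[[0.01,0,-0.01,0,0],[0,0,0,0,0],[0,0,0,0,0],[0,0,0,0,0]]'
python3 -m creep '[[0,0,0,0,0],[0,0,0,0,0],[0,0,0,0,0],[0,0,0,0,0],[0,0,0,0,0],[0,0,0,0,0],[0,0,0,0,0]]'
```

```text
clock: 28.62
position: [0.5853, -0.0314, 0.045]
ee_rot: [-3.138, -0.131, 0.013]
force: [-16.4, -1.1, 2.2]
width: 0.173
gripper_force: 60.0
clock: 29.5
position: [0.5853, -0.0314, 0.0451]
ee_rot: [-3.138, -0.131, 0.013]
force: [-17.0, -1.5, 1.5]
width: 0.168
gripper_force: 60.0
```

Held at about 16–17 N for over a second. Backing off straight, then lifting.

```bash
python3 -m creep '[[-0.05,0,0,0,0],[-0.05,0,0,0,0],[-0.05,0,0,0,0],[-0.1,0,0,0,0],[-0.2,0,0,0,0],[-0.4,0,0,0,0],[-0.6,0,0,0,0],[-0.6,0,-0.3,0,0],[-0.2,0,-0.6,0,0],[0,0,-0.4,0,0],[0,0,0,0,0],[0,0,0,0,0]]'
python3 -c "
from h import *
d=grab('wrist','w9');print(readout.observe()['position'],readout.observe()['force'])
sc=grab('side','s9')
a=d['pixels'][:230,150:490]; b=sc['pixels'][150:240,230:350]
cv2.imwrite('pics/m9.png',np.hstack([cv2.resize(a,(440,300)),cv2.resize(b,(360,300),interpolation=cv2.INTER_CUBIC)]))"
python3 meas.py w9 0.098 | grep -v '^f' | head -60 | awk 'NR<3||NR%2'
```

```text
clock: 31.0
position: [0.5007, -0.0384, 0.0981]
ee_rot: [3.139, 0.134, 0.0]
force: [0.5, -0.0, -1.3]
width: 0.169
gripper_force: 60.0
[ 0.50044356 -0.03846552  0.09792192] [-0.12279467  0.51072455 -0.90644154]
edge L yaw deg 4.96 y at x=.65 0.0094
edge R yaw deg 4.12 y at x=.65 -0.0601Traceback (most recent call last):
  File "meas.py", line 19, in <module>
    v,u=np.nonzero(clip); print('clip px',len(u),u.min(),u.max(),v.min(),v.max())
                                                 ~~~~~^^
    return umr_minimum(a, axis, None, out, keepdims, initial, where)
ValueError: zero-size array to reduction operation minimum which has no identity
```

View pics/m9.png

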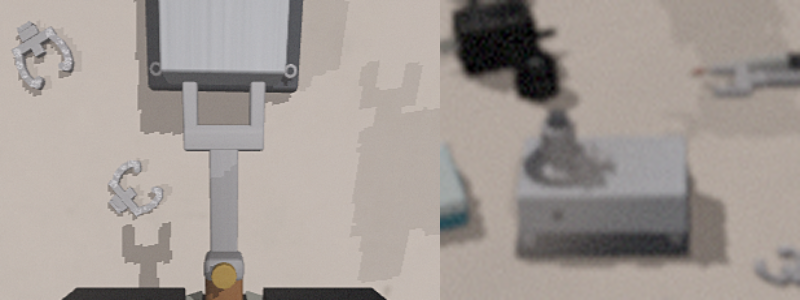

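The side crop shows the clip round the spindle at (570,165) with the fork clear. Laying the fork back at its old place.

```bash
python3 -m creep '[[0.2,-0.7,0,0,0],[0.2,-1,0,0,0],[0.2,-1,0,0,0],[0,-1,0,0,0],[0,-1,0,0,0],[0,-1,0,0,0],[0,-0.7,0.3,0,0],[0,-0.3,0.7,0,0],[0,0,0.7,0,0],[0,0,0.4,0,0],[0,0,0.15,0,0],[0,0,0,0,0]]'
python3 -m creep '[[0,0,0.05,0,0],[0,0,0,0,0],[0,0,0,0,0]]'
```

```text
clock: 32.6
position: [0.502, 0.2299, 0.0086]
ee_rot: [3.139, 0.132, 0.0]
force: [-1.0, 0.2, -1.3]
width: 0.172
gripper_force: 60.0
clock: 32.98
position: [0.5019, 0.2305, 0.0069]
ee_rot: [-3.138, -0.133, -0.001]
force: [0.1, -0.5, -0.2]
width: 0.172
gripper_force: 60.0
```

```bash
python3 -m creep '[[0,0,0.05,0,0],[0,0,0,0,0]]'
python3 -m creep '[[0,0,0.05,0,0],[0,0,0,0,0]]'
python3 -m creep '[[0,0,0.03,0,0],[0,0,0,0,0]]'
```

```text
clock: 33.22
position: [0.5016, 0.2304, 0.0044]
ee_rot: [3.139, 0.133, -0.0]
force: [1.0, 0.5, -1.1]
width: 0.171
gripper_force: 60.0
clock: 33.48
position: [0.5016, 0.2303, 0.0023]
ee_rot: [3.139, 0.133, -0.0]
force: [0.0, 0.3, -1.2]
width: 0.168
gripper_force: 60.0
clock: 33.72
position: [0.5017, 0.2303, 0.0012]
ee_rot: [3.139, 0.133, -0.0]
force: [0.4, -0.2, -0.8]
width: 0.165
gripper_force: 60.0
```

Release and rise.

```bash
python3 -m creep '[[0,0,0,0,0.5],[0,0,0,0,0.5],[0,0,0,0,0.5],[0,0,0,0,0.5],[0,0,0,0,0.5],[0,0,-0.3,0,0.5],[0,0,-0.8,0,0.5],[0,0,-0.9,0,0.5],[0,0,-0.9,0,0.5],[0,0,0,0,0.5],[0,0,0,0,0.5]]'
python3 - <<'E'
from h import *
d=grab('wrist','w10'); sd=grab('side','s10'); grab('scene','c10')
P=xyz(d); Z=P[...,2]; hsv=cv2.cvtColor(d['pixels'],cv2.COLOR_BGR2HSV)
m=np.zeros_like(Z,bool); m[:215,285:360]=1
b=m&(Z>.003)&(Z<.03); v,u=np.nonzero(b); q=P[b]; print('fork rows',v.min(),v.max(), 'blade z', np.percentile(q[(q[:,2]<.012)][:,2],[5,50,95]),'handle z',np.median(q[q[:,2]>.014][:,2]))
for t in ('s10','c10'):
    e=load(t); P=xyz(e); Z=P[...,2]
    k=(Z>.043)&(Z<.0485)&(np.hypot(P[...,0]-.7,P[...,1]+.022)<.05); q=P[k]; print(t,len(q),(q.min(0)*1000).round(1),(q.max(0)*1000).round(1))
a=d['pixels'][:230,150:490]; b=load('c10')['pixels'][160:235,310:400]
cv2.imwrite('pics/m10.png',np.hstack([cv2.resize(a,(440,300)),cv2.resize(b,(360,300),interpolation=cv2.INTER_CUBIC)]))
E
```

```text
clock: 35.1
position: [0.5013, 0.2306, 0.1173]
ee_rot: [-3.138, -0.133, 0.0]
force: [0.1, 0.4, -0.1]
width: 0.497
gripper_force: 0.0
fork rows 92 214 blade z [0.00419807 0.00541259 0.00652865] handle z 0.0192443510319113
s10 151 [664.  -46.1  43.1] [733.4   4.6  48.5]
c10 142 [658.5 -56.6  43. ] [728.5   2.1  48.4]
```

View pics/m10.png

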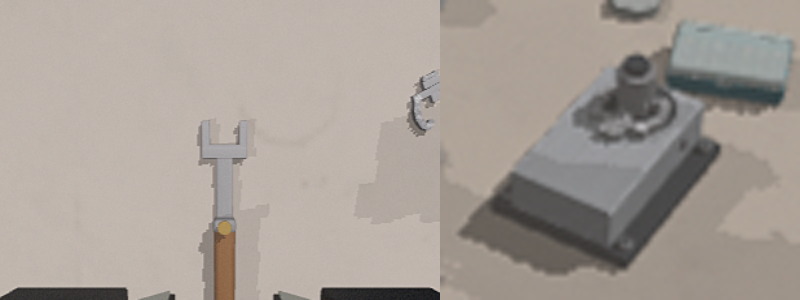

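The picture shows the fork flat on the bench at (222,210), blade top at 5.4 mm and handle top at 19 mm. The clip lies round the spindle at (635,110).

```bash
python3 -c "
from cell import sign_off
print(sign_off())"
```

```text
the job is handed in; nothing more can be done
None
```

The fork pushed the clip home in the groove and held it there at about 16–17 N on the wrist force reading for over a second. It now lies flat and released on the bench, and I handed the job in at about 35 s; no verdict came back.

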